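# Load a loaf into the lever-hood bread bin

## Robot

A 6-joint arm with a two-finger parallel gripper is mounted at the origin on the work surface. World frame = base frame: x ahead of the robot, y to its left, z up, the work surface at z = 0. Lengths are in m, angles in rad, forces in N, time in s.
With the tool pointing down it reaches from about 0.375 to 0.825 m from the base axis. Payload 5.5 kg.
Tool frame: the origin (TCP) lies between the finger pads; the fingertips stand 17 mm ahead of it and the grasp point (between the pads) lies 2 mm behind it; z points along the fingers, y is the line along which they close (so a half turn about z gives the same grasp; the last joint's range is limited). The gripper opens to 85 mm and grips with 20 to 120 N. Pads are 22 mm wide; open, the fingers measure 114 mm over their backs; the gripper's body (76 mm by 85 mm) begins 54 mm behind the grasp point. The pads swing forward as they close: fully open they stand 13 mm farther back than shut.
Start: joints at [-1.105, 0.314, -0.047, 1.21, 0, 1.571], TCP at [0.269, -0.536, 0.248] pointing down, gripper open.
Joint ranges: [-2.67, 2.67], [-0.69, 1.73], [-1.03, 1.25], [-2.08, 2.16], [-1.42, 1.45], [-3.14, 3.14]. Speed limits (rad/s): [2.39, 2.39, 3.01, 3.14, 3.14, 3.14].

## Interface

Orientations are given as a unit quaternion [w, x, y, z].
In Python, from plant import sense, optics, workorder gives the robot as it stands.
- The arm moves only by the tool carry_out, never from a script. Its argument "targets" is text: rows parted by semicolons, each of 7 numbers parted by spaces: the shift along the world's x, y, z in units of 25 mm (1.0 is 25 mm), then the turn, a rotation vector about the world's x, y, z in units of 8 degrees (1.0 is 8 degrees), then the opening, from 0 (shut) to 1 (fully open). A call has 1 to 10 rows; each row shifts and turns the commanded pose from where the row before left it; what a row does not reach is not made up. A row lasts 1/10 s, in which the tool goes at most 50 mm and 8.59 degrees, less where a joint would pass 70% of its speed; a pose out of reach is approached as far as the arm can. A call is refused whole if a number of a shift passes 1 or a number of a turn 1, either way. A call with a gripper value outside its range is refused whole. The fingers move at their own pace and stop on an object; "newtons" is the grip in N (left out, the last holds). Time passes only in rows, so rows that do not move let the fingers close. It gives the time, the measured TCP pose, the force, the opening and the grip force at its end, in the units of the state.
- sense(): the state, without advancing time (a new reading comes with each control period).
- optics.get_image(name): name is "side" or "top" or "wrist"; returns the picture (384x512x3 uint8, red, green, blue); there is no depth.
- optics.calibration(name): a dict with "K" (3x3 intrinsics, pixels), "k1" (the pictures are not rectified: a ray, as slopes to the right and down, at radius r is drawn at 1 + k1 r^2 times it, then the intrinsics apply), "R" (3x3) and "t" (3): a world point X has camera coordinates R X + t. Camera axes: x right, y down, z forward; pixel columns grow to the right and rows downward; lengths in m; the calibration is good to about 2 mm. A picture is of the moment at which its call begins: read the wrist's pose just before it. calibration takes no time and is no camera call; for the wrist camera it gives the pose at the moment of the call.
- workorder.close_job(): hands the job in; it is judged then, once.
The state is a dict: "clock": time; "joint_pos": joint angles; "dq": joint speeds; "effort": joint torques, N m; "ee_pos": TCP position; "tcp_rot": TCP orientation; "contact_force": force on the tool from outside, world axes, zero at the start; "wrist_torque": the same for the moment, N m; "grip_width": opening from 0.0 (shut) to 1.0 (fully open); "grip_force": force on a finger pad.
Only numpy, scipy, OpenCV 4.12 (cv2) and the standard library are available. Lean on these libraries where they do the work, as an engineer would, in place of code of your own. Each camera call takes 0.05 s, during which the arm holds its last target. There are 200 camera calls.

## Task

Lift the flour brush off the bread bin's apron and lay it flat in the aluminium tray, then take the pale loaf from the crate and set it gently across the apron so that it comes to rest against the shut clear hood, and let go of it. Press the red lever down and hold it down, hood well raised, for at least a second after the loaf has rolled in to the back; then let the lever up slowly, so that the hood closes fully without slamming. Keep the gripper off the raised hood, and leave the dark loaf and everything else on the stall where it stands.

Things in the scene. Friction and masses are not known exactly. Their poses are not given: they have to be found in the camera images.
- bread_bin: White fixed bread bin, 398 mm long (x), 212 wide (y). Origin: under the middle of its covered part, at table height; x points from its apron to its rear, away from the robot. Its flat plywood floor slopes down to the rear by 12 degrees (0.209 rad). From x=-280 to -115 mm it is the open apron, 196 wide between cheeks about 26 high; from -115 to +115 the hood covers it. Lever on the -y side.
- apron (a point): Point on the apron's surface on its midline, bin x=-195, 95 mm high, 80 mm before the hood front: room there to lay the loaf across, along bin y, with a finger on the hood side. Axes as the bin's (level). Let go, the round loaf rolls down and rests on the shut hood front (centre at bin x about -150); when the hood rises it rolls on to the rear wall (about +80).
- hood_front (a point): Bottom middle of the clear hood's upright front wall, at bin x=-115 when shut, just above the floor (80 mm high); the wall rises to 178 mm and holds back what lies on the apron.
- hood (a joint): Angle of the clear hood (212 mm wide, 230 mm long, steel strip on its front edge), hinged along the bin's rear top edge: 0 shut, grows as its front edge rises; 0.756 rad with the lever fully down. It has no catch: it falls shut when the lever is let go, and slams if let go at once.
- lift_lever: Steel lever with a red paddle, beside the bin. Origin: its pivot, 100 mm up on the -y side of the bin at bin x=-50. Pressing the paddle down turns it by up to 0.42 rad, which turns the hood 1.8 times as far. The press takes about 5 to 8 N; it springs back up.
- paddle (a point): Centre of the top face of the red paddle (50 x 50 mm, 10 mm thick), 130 mm from the pivot towards the front of the bin, 74 mm out from the bin's side. At rest it is about 132 mm high and tilts 0.21 rad (front end up); fully pressed it has gone down 54 mm, nearly straight, to about 78 mm, and tilts the other way.
- brush_center (a point): Centre of a flour brush, 150 mm long, 32 mm wide, 40 mm tall overall (blue back on top, dark stiff bristles below), lying on its bristles across the apron 205 mm in front of the bin's origin. Its long axis is this frame's y. On the apron the frame is level while the brush itself is tilted with the slope (12 degrees); lying on a level surface, the frame is tilted instead. 120 g.
- brush_tray: Shallow aluminium tray for the brush, fixed, 250 mm (its x) by 130 mm (its y), 18 mm high, walls and floor 5 mm. Origin: centre of its underside on the table. Inside it is 240 x 120 mm, so the brush fits with its length along the tray's x; lying flat in it, the brush's centre is 25 mm above the table.
- crate: Navy bread crate, fixed, 260 mm (its x) by 234 mm (its y), walls 60 mm high and 6 mm thick, floor 6 mm thick. Origin: centre of its underside on the table. The pale and dark loaves lie side by side in it, roughly along its x, 52 mm either side of the midline; which is on which side varies.
- loaf_center (a point): Centre of the pale golden loaf with floury cuts: a round-ended cylinder 64 mm in diameter, 160 mm long along this frame's x, hard crust, it rolls. 0.2 to 0.42 kg. In the crate its centre is 38 mm above the table.
- dark_loaf_center (a point): Centre of the dark brown loaf in the crate, the same size as the pale one but flat underneath. Stays where it is.
- jam_jar_mid (a point): Middle of a jam jar, 68 mm in diameter, 95 mm tall, standing beside the bin behind the lever's paddle. Stays.
- bottle_mid (a point): Middle of a green bottle, 66 mm in diameter, 210 mm tall, at the back left. Stays.
- mug_mid (a point): Middle of a mug, 72 mm in diameter, 85 mm tall, standing right of the robot near the apron. Stays.
- tumbler_mid (a point): Middle of a green tumbler, 66 mm in diameter, 100 mm tall, at the right, near the robot. Stays.

How it is judged:
By the outcome, as a careful person would: the job done as asked, in the order asked, and still so for the second after the job is handed in, with the robot touching nothing.
It also fails if it takes over 69 s, if anything falls off the work surface, if the arm or the gripper's body presses on something with over 40 N, if the wrist force passes 120 N, or if a joint passes its speed limit or range.

## Working session

There is one attempt and no reset: what is moved stays moved. The work goes in short steps, Python scripts to look and compute and a tool call to move; the robot and the scene stay as the last step left them, time stands still between calls to the robot, and variables do not carry over. Pictures are saved under pics/ and viewed, at most 11 in all, crops included, and the job is handed in when it is done.

Besides the shell and the picture viewer there is one more tool, called in YAML: its name, and indented under it one key for each argument. carry_out: Moves the arm, as the interface text tells. Its arguments: {"type":"object","properties":{"targets":{"type":"string"},"newtons":{"type":"number"}},"required":["targets"]}

```bash
mkdir -p pics; ls; python3 - <<'E'
from plant import sense, optics
import cv2
s=sense();print(s)
for n in("top","side"):
    im=optics.get_image(n);cv2.imwrite(f"pics/{n}0.png",cv2.resize(im[:,:,::-1],(800,600),interpolation=cv2.INTER_CUBIC))
    c=optics.calibration(n);print(n,c)
E
```

```text
pics
{'clock': 0.0, 'joint_pos': array([-1.10500334e+00,  3.14204462e-01, -4.80825727e-02,  1.21021300e+00,
       -1.76245011e-05,  1.57083979e+00]), 'dq': array([ 1.58150226e-04,  1.13576152e-03, -1.31980489e-03, -4.41374967e-04,
        8.12116577e-05,  5.31231376e-05]), 'effort': array([ 9.97827374e-04, -5.39594042e+01,  3.39748728e+01,  1.93817262e-02,
       -7.18196873e-06,  8.69409803e-06]), 'ee_pos': array([ 0.26922358, -0.53558389,  0.24744595]), 'tcp_rot': array([-8.26816118e-04,  9.73006637e-01,  2.30775558e-01, -2.05197179e-04]), 'contact_force': array([ 0.22966379,  0.55040686, -0.40533913]), 'wrist_torque': array([ 0.01182882, -0.05704682,  0.04340734]), 'grip_force': 0.0, 'grip_width': 0.9969019873107757}
top {'K': array([[402.6432662 ,   0.        , 254.2189652 ],
       [  0.        , 402.6432662 , 186.81883785],
       [  0.        ,   0.        ,   1.        ]]), 'k1': 0.028653328833640402, 'R': array([[-0.00260262, -0.99987198, -0.01578758],
       [-0.9977579 ,  0.00365229, -0.06682695],
       [ 0.06687606,  0.01557825, -0.99763967]]), 't': array([0.01769331, 0.53019944, 1.25174832])}
side {'K': array([[379.62988309,   0.        , 250.99104487],
       [  0.        , 379.62988309, 191.28594386],
       [  0.        ,   0.        ,   1.        ]]), 'k1': -0.12689273012064348, 'R': array([[-0.75158315, -0.6595824 , -0.00859192],
       [-0.46454685,  0.53850092, -0.70300283],
       [ 0.46831505, -0.52437374, -0.71113515]]), 't': array([0.4027079 , 0.31258862, 0.98894418])}
```

View pics/top0.png

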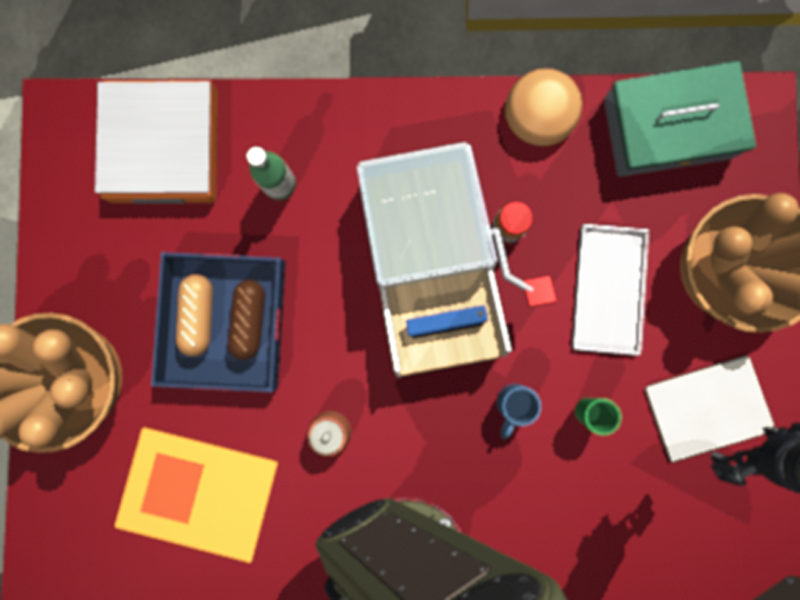

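View pics/side0.png

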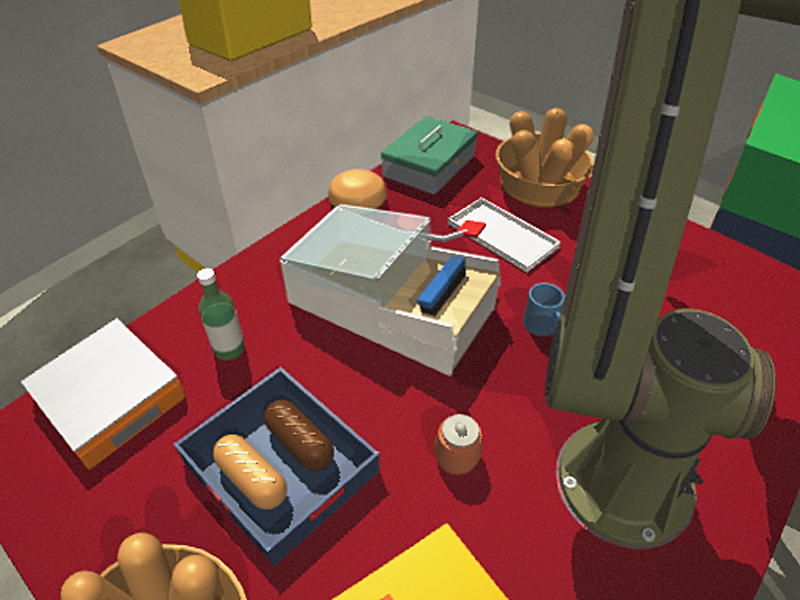

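The top view shows the brush at about (447,321), the paddle at (540,291), the tray centred near (611,290), the pale loaf at (194,316) on the left of the crate, and the dark loaf at (246,319). I'll enlarge the bin and tray for more exact pixels.

```bash
cat > h.py <<'E'
import numpy as np, cv2
from plant import sense, optics
from scipy.spatial.transform import Rotation as Ro
def pix2w(px,z,n="top",c=None,sc=1.5625):
    c=c or optics.calibration(n)
    p=(np.atleast_2d(px).astype(float)+.5)/sc-.5
    k=np.array([c["k1"],0,0,0.])
    u=cv2.undistortPoints(p[:,None],c["K"],k)[:,0]   # model drawn = ray*(1+k1 r^2)
    d=np.c_[u,np.ones(len(u))]@c["R"]; o=-c["R"].T@c["t"]
    return o+d*((z-o[2])/d[:,2])[:,None]
def w2pix(X,n="top",c=None,sc=1.5625):
    c=c or optics.calibration(n)
    p=cv2.projectPoints(np.atleast_2d(X).astype(float),cv2.Rodrigues(c["R"])[0],c["t"],c["K"],np.array([c["k1"],0,0,0.]))[0][:,0]
    return (p+.5)*sc-.5
def tool():
    s=sense();q=s["tcp_rot"];R=Ro.from_quat([q[1],q[2],q[3],q[0]]);return s,R
E
python3 - <<'E'
from h import *
np.set_printoptions(precision=4,suppress=True)
print("brush",pix2w([(408,327),(487,315),(447,321)],.115))
print("paddle",pix2w([(540,291)],.132))
print("tray",pix2w([(583,226),(649,230),(640,355),(573,349)],.018))
print("crate",pix2w([(163,254),(284,259),(275,391),(152,386)],.06))
print("loaf",pix2w([(196,275),(193,357),(194,316)],.04),"dark",pix2w([(246,319)],.04))
im=optics.get_image("top")
cv2.imwrite("pics/top1.png",cv2.resize(im[85:245,215:425,::-1],None,fx=3.75,fy=3.75,interpolation=cv2.INTER_CUBIC))
E
```

```text
brush [[ 0.4589 -0.0048  0.115 ]
 [ 0.4808 -0.1513  0.115 ]
 [ 0.4698 -0.0772  0.115 ]]
paddle [[ 0.5238 -0.2462  0.132 ]]
tray [[ 0.6627 -0.3585  0.018 ]
 [ 0.6536 -0.4896  0.018 ]
 [ 0.4036 -0.4647  0.018 ]
 [ 0.4155 -0.3333  0.018 ]]
crate [[0.6042 0.4754 0.06  ]
 [0.5935 0.2379 0.06  ]
 [0.3368 0.2527 0.06  ]
 [0.3473 0.4907 0.06  ]]
loaf [[0.5645 0.4168 0.04  ]
 [0.4021 0.4195 0.04  ]
 [0.4829 0.4192 0.04  ]] dark [[0.4766 0.316  0.04  ]]
```

View pics/top1.png

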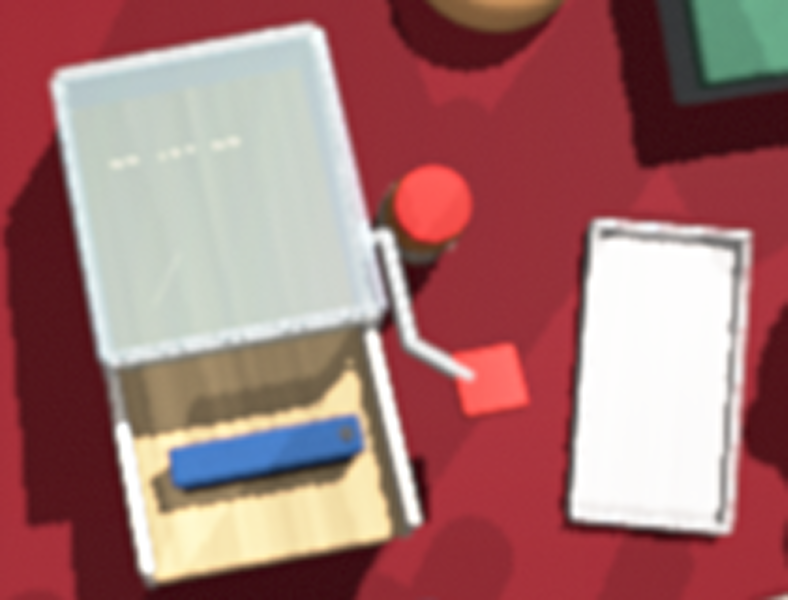

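The crop shows the hood's front corners at (105,362) and (382,322), its rear corners at (55,75) and (320,27), the paddle centre at (492,380), the brush's blue top from (172,470) to (361,434), and tray corners at (593,220), (751,231), (732,533), (569,522).

```bash
cat >> h.py <<'E'
def crop2w(p,z): return pix2w(np.atleast_2d((np.atleast_2d(p)+.5)/3.75-.5+[215,85]),z,sc=1)
def rotz(a): return np.array([[np.cos(a),-np.sin(a)],[np.sin(a),np.cos(a)]])
E
python3 - <<'E'
from h import *
from scipy.optimize import least_squares
np.set_printoptions(precision=4,suppress=True)
B=np.array([(-.115,.106),(-.115,-.106),(.115,.106),(.115,-.106),(-.178,-.180),(-.280,.102),(-.280,-.102)])
P=np.vstack([crop2w([(105,362),(382,322),(55,75),(320,27)],.178),crop2w([(492,380)],.132),crop2w([(150,580),(415,524)],.139)])[:,:2]
f=lambda v:(B@rotz(v[2]).T+v[:2]-P).ravel()
r=least_squares(f,[.67,-.04,.1],loss="soft_l1",f_scale=.004)
print("bin",r.x,r.fun.reshape(-1,2)*1000)
R=rotz(r.x[2]);g=lambda b:R@np.array(b)+r.x[:2]
print("apron",g((-.195,0)),"brushexp",g((-.205,0)),"loafrest",g((-.15,0)),"hoodfront",g((-.115,0)),"paddle",g((-.178,-.18)))
b=crop2w([(172,470),(361,434),(267,452)],.122);print("brush",b,np.arctan2(*(b[1]-b[0])[[0,1]]*[1,-1]))
t=crop2w([(593,220),(751,231),(732,533),(569,522)],.018);print("tray",t,t.mean(0))
print("paddle",crop2w([(492,380)],.132))
jar=crop2w([(432,204)],.095);mug=pix2w([(519,405)],.085);tum=pix2w([(599,415)],.1);print("jar",jar,mug,tum)
E
```

```text
bin [ 0.6639 -0.0356  0.1863] [[-4.0459  1.8525]
 [ 6.56   -2.9412]
 [ 7.4968  7.3936]
 [12.0204 -3.6982]
 [-1.8041  1.9328]
 [-3.6946 -0.5442]
 [-7.5688 -1.3926]]
apron [ 0.4722 -0.0717] brushexp [ 0.4624 -0.0735] loafrest [ 0.5165 -0.0633] hoodfront [ 0.5508 -0.0569] paddle [ 0.5223 -0.2454]
brush [[ 0.4563 -0.0035  0.122 ]
 [ 0.4836 -0.1487  0.122 ]
 [ 0.47   -0.0765  0.122 ]] 0.18539712619014342
tray [[ 0.6664 -0.3581  0.018 ]
 [ 0.6561 -0.4888  0.018 ]
 [ 0.4044 -0.466   0.018 ]
 [ 0.4135 -0.3328  0.018 ]] [ 0.5351 -0.4114  0.018 ]
paddle [[ 0.5241 -0.2473  0.132 ]]
jar [[ 0.6666 -0.2103  0.095 ]] [[ 0.3125 -0.2128  0.085 ]] [[ 0.2961 -0.3567  0.1   ]]
```

carry_out:
  targets: "0.4 0.95 0 0 0 0.9 0.95;0.4 0.95 0 0 0 0.9 0.95;0.4 0.95 0 0 0 0.9 0.95;0.4 0.95 0 0 0 0.9 0.95;0.4 0.95 0 0 0 0.9 0.95;0.4 0.95 0 0 0 0.9 0.95;0.4 0.95 0 0 0 0.9 0.95;0.4 0.95 0 0 0 0.9 0.95;0.4 0.95 0 0 0 0.9 0.95;0.4 0.95 0 0 0 0.9 0.95"
  newtons: 30

```text
clock: 1.15
ee_pos: [0.3696, -0.2975, 0.2481]
tcp_rot: [-0.0, 0.65, 0.76, 0.0]
contact_force: [0.6, -0.4, -0.0]
grip_width: 0.951
grip_force: 0.0
```

```bash
cat >> h.py <<'E'
def togo(pos,az,tilt=0,tdir=None):
    """shift (25mm) and rotvec (8deg) still to go; az = closing direction (deg), tilt about axis at azimuth tdir (deg)"""
    s,R=tool(); out=[]
    for a in(az,az+180):
        a=np.radians(a); y=np.array([np.cos(a),np.sin(a),0]); z=np.array([0,0,-1.])
        G=Ro.from_matrix(np.c_[np.cross(y,z),y,z])
        if tilt: G=Ro.from_rotvec(np.radians(tilt)*np.array([np.cos(np.radians(tdir)),np.sin(np.radians(tdir)),0]))*G
        out.append(np.degrees((G*R.inv()).as_rotvec())/8)
    out.sort(key=np.linalg.norm)
    print("t",round(s["clock"],2),"pos",s["ee_pos"].round(4),"shift",((np.array(pos)-s["ee_pos"])/.025).round(2),"turn",out[0].round(2),"or",out[1].round(2),"j6",s["joint_pos"][5].round(2),"F",s["contact_force"].round(1),"grip",s["grip_width"].round(3),s["grip_force"].round(1))
E
python3 -c "
from h import *
togo((.466,-.076,.21),10.7,12,100.7)"
```

```text
Traceback (most recent call last):
  File "h.py", line 28, in togo
    print("t",round(s["clock"],2),"pos",s["ee_pos"].round(4),"shift",((np.array(pos)-s["ee_pos"])/.025).round(2),"turn",out[0].round(2),"or",out[1].round(2),"j6",s["joint_pos"][5].round(2),"F",s["contact_force"].round(1),"grip",s["grip_width"].round(3),s["grip_force"].round(1))
                                                                                                                                                                                                                                    ^^^^^^^^^^^^^^^^^^^^^
AttributeError: 'float' object has no attribute 'round'
```

```bash
sed -i 's/s\["grip_width"\].round(3),s\["grip_force"\].round(1)/round(float(s["grip_width"]),3),round(float(s["grip_force"]),1)/' h.py; python3 -c "
from h import *
togo((.466,-.076,.21),10.7,12,100.7)"
```

```text
t 1.15 pos [ 0.3696 -0.2975  0.2481] shift [ 3.86  8.86 -1.52] turn [-0.26  1.48  0.21] or [ -2.3   -0.4  -22.16] j6 0.74 F [ 0.6 -0.4 -0. ] grip 0.951 0.0
```

carry_out:
  targets: "0.4 0.9 -0.15 -0.026 0.148 0.02 0.95;0.4 0.9 -0.15 -0.026 0.148 0.02 0.95;0.4 0.9 -0.15 -0.026 0.148 0.02 0.95;0.4 0.9 -0.15 -0.026 0.148 0.02 0.95;0.4 0.9 -0.15 -0.026 0.148 0.02 0.95;0.4 0.9 -0.15 -0.026 0.148 0.02 0.95;0.4 0.9 -0.15 -0.026 0.148 0.02 0.95;0.4 0.9 -0.15 -0.026 0.148 0.02 0.95;0.4 0.86 -0.15 -0.026 0.148 0.02 0.95;0.25 0.8 -0.15 -0.026 0.148 0.02 0.95"

```text
clock: 2.15
ee_pos: [0.4662, -0.076, 0.2104]
tcp_rot: [-0.067, 0.637, 0.764, -0.081]
contact_force: [0.5, 0.5, 0.9]
grip_width: 0.949
grip_force: 0.0
```

```bash
python3 - <<'E'
from h import *
togo((.466,-.076,.122),10.7,12,100.7)
c=optics.calibration("wrist");im=optics.get_image("wrist")
np.savez("w1.npz",**{k:np.array(v) for k,v in c.items()})
cv2.imwrite("pics/w1.png",cv2.resize(im[:,:,::-1],(800,600),interpolation=cv2.INTER_CUBIC))
a=.186;yb=np.array([-np.sin(a),np.cos(a),0]);xb=np.array([np.cos(a),np.sin(a),0])
top=np.array([.470,-.0758,.136])
print("expect brush top ends/centre",w2pix([top-.075*yb,top,top+.075*yb],c=c).round(0))
E
```

```text
t 2.15 pos [ 0.4662 -0.076   0.2104] shift [-0.01 -0.   -3.54] turn [ 0.01 -0.01  0.05] or [ -4.6   -0.87 -21.96] j6 1.28 F [0.5 0.5 0.9] grip 0.949 0.0
expect brush top ends/centre [[437. 474.]
 [440. 332.]
 [443. 159.]]
```

View pics/w1.png

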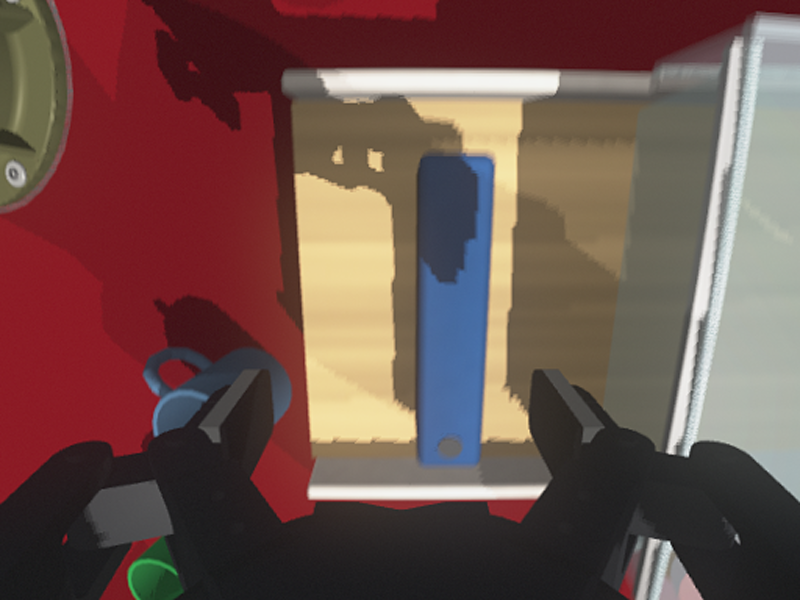

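Brush top corners in the wrist view are at (418,157), (495,157), (481,466) and (416,466). That puts it slightly nearer the hood than I expected. The apron's front edge runs from (290,97) to (312,460).

```bash
python3 - <<'E'
from h import *
np.set_printoptions(precision=4,suppress=True)
c=dict(np.load("w1.npz"));c["k1"]=float(c["k1"])
# plane per corner height: tilt along bin x, +-16mm
P=np.vstack([pix2w([p],z,c=c) for p,z in[((418,157),.139),((495,157),.1325),((481,466),.1325),((416,466),.139)]])
print(P,P.mean(0)); d=(P[0]+P[1]-P[2]-P[3]);print("yaw",np.degrees(np.arctan2(-d[0],d[1])),np.linalg.norm(d)/2)
A=pix2w([(290,97),(312,460)],.113,c=c);d=A[0]-A[1];print("apron edge",A,np.degrees(np.arctan2(-d[0],d[1])), "cheek ends",pix2w([(286,70),(309,498),(650,75)],.139,c=c))
E
```

```text
[[ 0.4462 -0.0032  0.139 ]
 [ 0.4766  0.0025  0.1325]
 [ 0.5039 -0.1407  0.1325]
 [ 0.4729 -0.1464  0.139 ]] [ 0.4749 -0.072   0.1358]
yaw 10.676608293000662 0.14573148296499067
apron edge [[ 0.3748  0.0138  0.113 ]
 [ 0.4112 -0.182   0.113 ]] 10.537652657080361 cheek ends [[ 0.3842  0.022   0.139 ]
 [ 0.4207 -0.1856  0.139 ]
 [ 0.5253  0.0409  0.139 ]]
```

carry_out:
  targets: "0.12 0.06 -0.8 0 0 0 0.9;0.12 0.06 -0.8 0 0 0 0.9;0 0 -0.8 0 0 0 0.9;0 0 -0.7 0 0 0 0.9;0 0 -0.4 0 0 0 0.9;0 0 0 0 0 0 0.9"
  newtons: 30

```text
clock: 2.8
ee_pos: [0.4705, -0.0741, 0.1221]
tcp_rot: [-0.068, 0.637, 0.763, -0.082]
contact_force: [-0.6, 0.2, 0.3]
grip_width: 0.904
grip_force: 0.0
```

carry_out:
  targets: "0 0 0 0 0 0 0.2;0 0 0 0 0 0 0.2;0 0 0 0 0 0 0.2;0 0 0 0 0 0 0.2;0 0 0 0 0 0 0.2"
  newtons: 30

```text
clock: 3.3
ee_pos: [0.4725, -0.0742, 0.1242]
tcp_rot: [-0.066, 0.637, 0.764, -0.08]
contact_force: [0.7, 0.7, 6.6]
grip_width: 0.368
grip_force: 31.3
```

carry_out:
  targets: "0 0 0.5 0 0 0 0.2;0 0 0.8 0 0 0 0.2;0 0 0.9 0 0 0 0.2;0 0 0.9 0 0 0 0.2;0 0 0.9 0 0 0 0.2;0 0 0.5 0 0 0 0.2"
  newtons: 40

```text
clock: 3.9
ee_pos: [0.4721, -0.0741, 0.2379]
tcp_rot: [-0.066, 0.637, 0.764, -0.08]
contact_force: [-0.0, 0.1, -0.8]
grip_width: 0.363
grip_force: 40.4
```

```bash
python3 -c "
from h import *
togo((.535,-.4115,.21),84.5)"
```

```text
t 3.9 pos [ 0.4721 -0.0741  0.2379] shift [  2.51 -13.49  -1.12] turn [ 1.19 -1.07  9.24] or [ -1.15  -1.28 -13.17] j6 1.28 F [-0.   0.1 -0.8] grip 0.363 40.4
```

carry_out:
  targets: "0.18 -0.95 0 0.13 -0.74 0 0.2;0.18 -0.95 0 0.14 -0.74 0 0.2;0.18 -0.95 0 0 0 0.8 0.2;0.18 -0.95 0 0 0 0.8 0.2;0.18 -0.95 0 0 0 0.8 0.2;0.18 -0.95 0 0 0 0.8 0.2;0.18 -0.95 0 0 0 0.8 0.2;0.18 -0.95 0 0 0 0.8 0.2;0.18 -0.95 0 0 0 0.8 0.2;0.18 -0.95 0 0 0 0.8 0.2"

```text
clock: 4.9
ee_pos: [0.5164, -0.3123, 0.2354]
tcp_rot: [0.0, 0.244, 0.97, 0.0]
contact_force: [0.5, -0.5, -0.1]
grip_width: 0.366
grip_force: 40.6
```

```bash
python3 -c "
from h import *
togo((.535,-.4115,.035),84.5)"
```

```text
t 4.9 pos [ 0.5164 -0.3123  0.2354] shift [ 0.75 -3.97 -8.02] turn [-0.    0.    2.85] or [  0.     0.   -19.65] j6 -0.05 F [ 0.5 -0.5 -0.1] grip 0.366 40.6
```

carry_out:
  targets: "0.19 -0.95 -0.4 0 0 0.75 0.2;0.19 -0.95 -0.6 0 0 0.75 0.2;0.19 -0.95 -0.8 0 0 0.75 0.2;0.18 -0.95 -0.9 0 0 0.6 0.2;0 -0.1 -1 0 0 0 0.2;0 0 -1 0 0 0 0.2;0 0 -1 0 0 0 0.2;0 0 -0.9 0 0 0 0.2;0 0 -0.6 0 0 0 0.2;0 0 0 0 0 0 0.2"

```text
clock: 5.9
ee_pos: [0.5337, -0.4077, 0.053]
tcp_rot: [-0.001, 0.05, 0.999, 0.002]
contact_force: [-0.3, -0.7, -0.4]
grip_width: 0.37
grip_force: 40.6
```

```bash
python3 -c "
from h import *
togo((.535,-.4115,.032),84.5)"
```

```text
t 5.9 pos [ 0.5337 -0.4077  0.053 ] shift [ 0.05 -0.15 -0.84] turn [-0.02 -0.02  0.03] or [ -0.03   0.04 -22.47] j6 -0.55 F [-0.3 -0.7 -0.4] grip 0.37 40.6
```

carry_out:
  targets: "0.05 -0.15 -0.4 0 0 0 0.2;0 0 -0.25 0 0 0 0.2;0 0 -0.15 0 0 0 0.2;0 0 0 0 0 0 0.2"

```text
clock: 6.3
ee_pos: [0.5366, -0.4127, 0.0356]
tcp_rot: [0.001, 0.05, 0.999, 0.0]
contact_force: [-0.7, 0.4, -1.2]
grip_width: 0.365
grip_force: 40.6
```

carry_out:
  targets: "0 0 -0.08 0 0 0 0.2;0 0 -0.06 0 0 0 0.2;0 0 0 0 0 0 0.2"

```text
clock: 6.6
ee_pos: [0.5371, -0.4131, 0.0332]
tcp_rot: [0.001, 0.05, 0.999, -0.0]
contact_force: [-1.3, 0.3, 3.5]
grip_width: 0.369
grip_force: 41.1
```

Contact is felt, so I release gently and rise.

carry_out:
  targets: "0 0 0 0 0 0 0.45;0 0 0 0 0 0 0.55;0 0 0 0 0 0 0.7;0 0 0 0 0 0 0.7;0 0 0.4 0 0 0 0.7;0 0 0.8 0 0 0 0.7;0 0 1 0 0 0 0.7;0 0 1 0 0 0 0.8;0 0 1 0 0 0 0.9;0 0 1 0 0 0 1"

```text
clock: 7.6
ee_pos: [0.5367, -0.4129, 0.1642]
tcp_rot: [0.001, 0.05, 0.999, -0.0]
contact_force: [-0.1, -0.4, -0.0]
grip_width: 0.995
grip_force: 0.0
```

```bash
python3 - <<'E'
from h import *
# bread: loaf axis roughly from top image
togo((.483,.4185,.26),91)
for n in["top"]:
    im=optics.get_image(n)
a=cv2.resize(im[155:255,90:190,::-1],(400,400),interpolation=cv2.INTER_CUBIC)
b=cv2.resize(im[130:230,340:440,::-1],(400,400),interpolation=cv2.INTER_CUBIC)
cv2.imwrite("pics/c2.png",np.hstack([a,b]))
E
```

```text
t 7.6 pos [ 0.5367 -0.4129  0.1642] shift [-2.15 33.25  3.83] turn [0.   0.01 0.84] or [ 2.000e-02 -0.000e+00 -2.166e+01] j6 -0.56 F [-0.1 -0.4 -0. ] grip 0.995 0.0
```

View pics/c2.png

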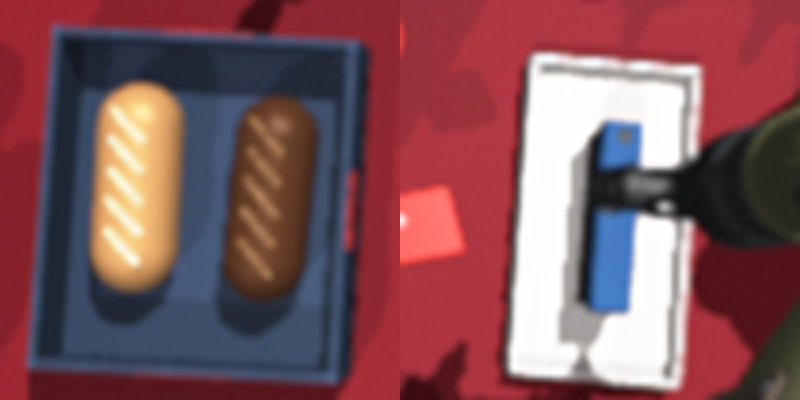

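The brush lies flat along the tray (blue back at about (615,215) in the right half). In the left half the pale loaf spans (141,82) to (133,293), upright in the picture, with crate rim corners at (55,27), (360,42), (343,382) and (30,368).

```bash
python3 - <<'E'
from h import *
np.set_printoptions(precision=4,suppress=True)
c2=lambda p,z:pix2w((np.atleast_2d(p)+.5)/4-.5+[90,155],z,sc=1)
L=c2([(141,82),(133,293),(137,188)],.04);W=c2([(95,190),(181,190)],.042)
print(L,W,W.mean(0)); d=L[0]-L[1];print(np.degrees(np.arctan2(d[1],d[0])))
C=c2([(55,27),(360,42),(343,382),(30,368)],.06);print(C.mean(0)); d=C[0]+C[1]-C[2]-C[3];print("crate az",np.degrees(np.arctan2(d[1],d[0])))
D=c2([(278,97),(265,300)],.04);print("dark",D)
E
```

```text
[[0.5667 0.418  0.04  ]
 [0.4034 0.421  0.04  ]
 [0.4843 0.4195 0.04  ]] [[0.4828 0.4513 0.042 ]
 [0.4826 0.3848 0.042 ]] [0.4827 0.418  0.042 ]
-1.0399357087486105
[0.4717 0.3666 0.06  ]
crate az -2.5405164778443816
dark [[0.5546 0.3113 0.04  ]
 [0.3977 0.3192 0.04  ]]
```

carry_out:
  targets: "0 1 1 0 0 0.1 0.88;-0.05 1 1 0 0 0.1 0.88;-0.1 1 0.5 0 0 0 0.88;-0.1 1 0.5 0 0 0 0.88;-0.1 1 0.5 0 0 0 0.88;-0.1 1 0 0 0 0 0.88;-0.1 1 0 0 0 0 0.88;-0.1 1 0 0 0 0 0.88;-0.1 1 0 0 0 0 0.88;-0.1 1 0 0 0 0 0.88"

```text
clock: 8.65
ee_pos: [0.5153, -0.1619, 0.2504]
tcp_rot: [0.001, 0.036, 0.999, -0.0]
contact_force: [0.4, 0.1, 0.9]
grip_width: 0.88
grip_force: 0.0
```

carry_out:
  targets: "-0.06 1 0 0 0 0 0.88;-0.06 1 0 0 0 0 0.88;-0.06 1 0 0 0 0 0.88;-0.06 1 0 0 0 0 0.88;-0.06 1 0 0 0 0 0.88;-0.06 1 0 0 0 0 0.88;-0.06 1 0 0 0 0 0.88;-0.06 1 0 0 0 0 0.88;-0.06 1 0 0 0 0 0.88;-0.06 1 0 0 0 0 0.88"

```text
clock: 9.65
ee_pos: [0.5003, 0.0882, 0.2504]
tcp_rot: [0.001, 0.036, 0.999, 0.0]
contact_force: [-0.7, 0.1, 0.3]
grip_width: 0.882
grip_force: 0.0
```

carry_out:
  targets: "-0.06 1 0 0 0 0.1 0.88;-0.06 1 0 0 0 0.1 0.88;-0.06 1 0 0 0 0.1 0.88;-0.06 1 0 0 0 0.1 0.88;-0.06 1 0 0 0 0.1 0.88;-0.06 1 0 0 0 0.1 0.88;-0.06 1 0 0 0 0 0.88;-0.06 1 0 0 0 0 0.88;-0.06 1 0 0 0 0 0.88;-0.06 1 0 0 0 0 0.88"

```text
clock: 10.65
ee_pos: [0.4853, 0.3382, 0.2503]
tcp_rot: [0.001, -0.006, 1.0, 0.0]
contact_force: [0.8, 1.1, 0.2]
grip_width: 0.879
grip_force: 0.0
```

```bash
python3 - <<'E'
from h import *
togo((.483,.4185,.14),91)
E
```

```text
t 10.65 pos [0.4853 0.3382 0.2503] shift [-0.09  3.21 -4.41] turn [-0.    0.02  0.04] or [ 2.000e-02  1.000e-02 -2.246e+01] j6 0.6 F [0.8 1.1 0.2] grip 0.879 0.0
```

carry_out:
  targets: "0 1 -0.3 0 0 -0.1 0.88;0 1 -0.6 0 0 -0.1 0.88;0 1 -0.7 0 0 0 0.88;0 0.22 -1 0 0 0 0.88;0 0 -1 0 0 0 0.88;0 0 -0.7 0 0 0 0.88;0 0 0 0 0 0 0.88"

```text
clock: 11.35
ee_pos: [0.4839, 0.4165, 0.1397]
tcp_rot: [-0.001, 0.008, 1.0, -0.001]
contact_force: [-0.0, -0.9, 0.4]
grip_width: 0.879
grip_force: 0.0
```

```bash
python3 - <<'E'
from h import *
togo((.4845,.4185,.042),89)
im=optics.get_image("wrist")
cv2.imwrite("pics/w2.png",cv2.resize(im[:,:,::-1],(800,600),interpolation=cv2.INTER_CUBIC))
c=optics.calibration("wrist");print(w2pix([(.4845,.4185,.07),(.4845,.4185,.038),(.5495,.4175,.07)],c=c))
E
```

```text
t 11.35 pos [0.4839 0.4165 0.1397] shift [ 0.03  0.08 -3.91] turn [ 0.02 -0.01 -0.01] or [2.000e-02 3.000e-02 2.249e+01] j6 0.73 F [-0.  -0.9  0.4] grip 0.879 0.0
[[401.40749331 326.69362094]
 [401.44293402 307.22405495]
 [401.29571605 452.96139938]]
```

View pics/w2.png

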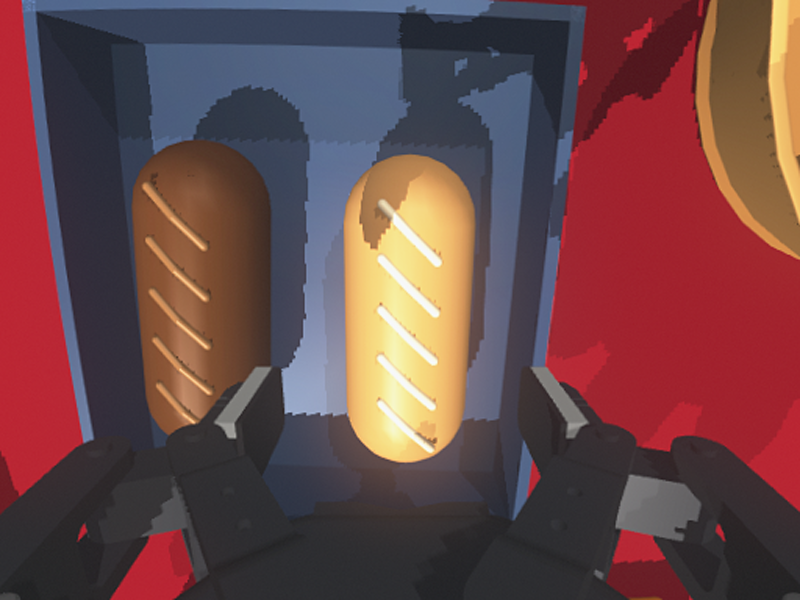

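The wrist view shows the pale loaf's axis at about column 408 against the expected 401, so I shift about +4 mm in y. The pads straddle it with room on both sides.

carry_out:
  targets: "0.02 0.17 -0.8 0 0 0 0.86;0 0 -0.8 0 0 0 0.86;0 0 -0.8 0 0 0 0.86;0 0 -0.7 0 0 0 0.86;0 0 -0.5 0 0 0 0.86;0 0 -0.3 0 0 0 0.86;0 0 0 0 0 0 0.86"

```text
clock: 12.1
ee_pos: [0.4859, 0.4218, 0.0446]
tcp_rot: [0.001, 0.008, 1.0, -0.0]
contact_force: [-0.8, -0.1, 0.2]
grip_width: 0.86
grip_force: 0.0
```

carry_out:
  targets: "0 0 0 0 0 0 0.6;0 0 0 0 0 0 0.6;0 0 0 0 0 0 0.6;0 0 0 0 0 0 0.6"
  newtons: 40

```text
clock: 12.5
ee_pos: [0.4865, 0.4223, 0.0459]
tcp_rot: [0.001, 0.008, 1.0, 0.001]
contact_force: [-0.5, -1.4, 6.2]
grip_width: 0.727
grip_force: 45.1
```

The grip is about 8 mm above the loaf's centre, so I regrip lower.

carry_out:
  targets: "0 0 0 0 0 0 0.86;0 0 -0.1 0 0 0 0.86;0 0 -0.16 0 0 0 0.86;0 0 0 0 0 0 0.86;0 0 0 0 0 0 0.6;0 0 0 0 0 0 0.6;0 0 0 0 0 0 0.6;0 0 0 0 0 0 0.6"
  newtons: 40

```text
clock: 13.3
ee_pos: [0.4858, 0.4219, 0.0381]
tcp_rot: [0.001, 0.008, 1.0, 0.0]
contact_force: [-0.4, 0.5, -1.4]
grip_width: 0.736
grip_force: 44.6
```

carry_out:
  targets: "0 0 0.3 0 0 0 0.6;0 0 0.6 0 0 0 0.6;0 0 0.8 0 0 0 0.6;0 0 1 0 0 0 0.6;0 0 1 0 0 0 0.6;0 0 1 0 0 0 0.6;0 0 1 0 0 0 0.6;0 0 1 0 0 0 0.6;0 0 1 0 0 0 0.6;0 0 0.5 0 0 0 0.6"

```text
clock: 14.3
ee_pos: [0.4868, 0.4225, 0.2471]
tcp_rot: [0.002, 0.008, 1.0, 0.002]
contact_force: [0.9, -0.3, -4.2]
grip_width: 0.734
grip_force: 45.0
```

```bash
python3 - <<'E'
from h import *
a=.186;o=np.array([.668,-.034])
p=o+rotz(a)@[-.195,0];print(p)
togo((*p,.24),10.65)
E
```

```text
[ 0.4763634  -0.07006123]
t 14.3 pos [0.4868 0.4225 0.2471] shift [ -0.42 -19.7   -0.28] turn [ 0.01  0.04 -9.8 ] or [-5.00e-02  1.00e-02  1.27e+01] j6 0.73 F [ 0.9 -0.3 -4.2] grip 0.734 45.0
```

carry_out:
  targets: "0 -0.98 0 0 0 -0.5 0.6;0 -0.98 0 0 0 -0.5 0.6;0 -0.98 0 0 0 -0.5 0.6;0 -0.98 0 0 0 -0.5 0.6;0 -0.98 0 0 0 -0.5 0.6;0 -0.98 0 0 0 -0.5 0.6;0 -0.98 0 0 0 -0.5 0.6;0 -0.98 0 0 0 -0.5 0.6;0 -0.98 0 0 0 -0.5 0.6;0 -0.98 0 0 0 -0.5 0.6"

```text
clock: 15.3
ee_pos: [0.4856, 0.1758, 0.2435]
tcp_rot: [0.001, 0.351, 0.936, -0.0]
contact_force: [-0.1, -0.7, -4.2]
grip_width: 0.737
grip_force: 45.1
```

carry_out:
  targets: "-0.04 -0.98 0 0 0 -0.5 0.6;-0.04 -0.98 0 0 0 -0.5 0.6;-0.04 -0.98 0 0 0 -0.5 0.6;-0.04 -0.98 0 0 0 -0.5 0.6;-0.04 -0.98 0 0 0 -0.5 0.6;-0.04 -0.98 0 0 0 -0.5 0.6;-0.04 -0.98 0 0 0 -0.5 0.6;-0.04 -0.98 0 0 0 -0.5 0.6;-0.04 -0.98 0 0 0 -0.5 0.6;0 -0.6 0 0 0 -0.3 0.6"

```text
clock: 16.3
ee_pos: [0.4765, -0.0601, 0.2435]
tcp_rot: [0.001, 0.64, 0.769, -0.001]
contact_force: [0.3, -0.1, -3.8]
grip_width: 0.736
grip_force: 45.1
```

```bash
python3 - <<'E'
from h import *
togo((.4764,-.0705,.15),10.65)
im=optics.get_image("wrist")
cv2.imwrite("pics/w3.png",cv2.resize(im[:,:,::-1],(800,600),interpolation=cv2.INTER_CUBIC))
E
```

```text
t 16.3 pos [ 0.4765 -0.0601  0.2435] shift [-0.   -0.41 -3.74] turn [0.01 0.   0.02] or [ 1.000e-02 -2.000e-02 -2.248e+01] j6 1.26 F [ 0.3 -0.1 -3.8] grip 0.736 45.1
```

View pics/w3.png

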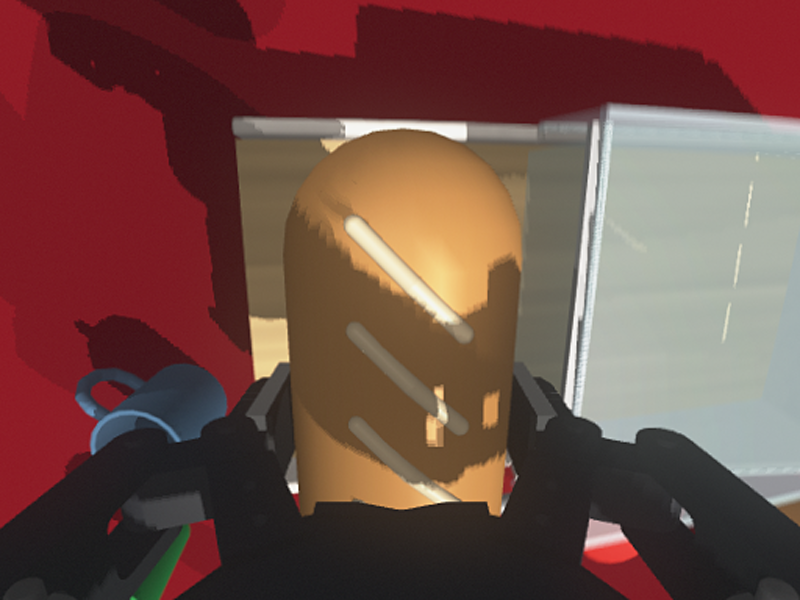

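The wrist view shows the loaf hanging square, its far end at (403,130) inside the left cheek's edge near row 130. The hood front's top edge runs from (598,125) to (577,400).

```bash
python3 - <<'E'
from h import *
np.set_printoptions(precision=4,suppress=True)
c=optics.calibration("wrist")
o=np.array([.668,-.034]);tb=lambda P:(P[:,:2]-o)@rotz(.186)
print("hood edge bin",tb(pix2w([(598,125),(577,400)],.178,c=c)))
print("cheek bin (y~.102)",tb(pix2w([(240,127),(440,130)],.139,c=c)),"front edge x~-.28",tb(pix2w([(237,150),(253,330)],.113,c=c)))
print("loaf end",tb(pix2w([(403,130)],.2435,c=c)),"tcp",tb(sense()["ee_pos"][None]))
E
```

```text
hood edge bin [[-0.1137  0.0955]
 [-0.1107 -0.0239]]
cheek bin (y~.102) [[-0.2678  0.099 ]
 [-0.173   0.0967]] front edge x~-.28 [[-0.2791  0.0899]
 [-0.2791 -0.0115]]
loaf end [[-0.1908  0.0874]] tcp [[-0.1932  0.0082]]
```

carry_out:
  targets: "0.2 -0.16 -0.7 0 0 0 0.6;0.19 -0.16 -0.8 0 0 0 0.6;0 0 -0.8 0 0 0 0.6;0 0 -0.8 0 0 0 0.6;0 0 -0.6 0 0 0 0.6;0 0 -0.4 0 0 0 0.6;0 0 -0.3 0 0 0 0.6;0 0 -0.1 0 0 0 0.6;0 0 0 0 0 0 0.6"

```text
clock: 17.25
ee_pos: [0.4868, -0.0665, 0.1309]
tcp_rot: [0.001, 0.638, 0.77, -0.0]
contact_force: [0.0, -0.4, -4.4]
grip_width: 0.742
grip_force: 45.1
```

carry_out:
  targets: "0 0 -0.08 0 0 0 0.6;0 0 -0.08 0 0 0 0.6;0 0 -0.05 0 0 0 0.6;0 0 0 0 0 0 0.6"

```text
clock: 17.65
ee_pos: [0.4867, -0.0666, 0.1255]
tcp_rot: [0.001, 0.638, 0.77, -0.0]
contact_force: [0.1, -0.8, -4.0]
grip_width: 0.729
grip_force: 45.1
```

carry_out:
  targets: "0 0 -0.05 0 0 0 0.6;0 0 -0.05 0 0 0 0.6;0 0 0 0 0 0 0.6"

```text
clock: 17.95
ee_pos: [0.4869, -0.0666, 0.1249]
tcp_rot: [0.001, 0.638, 0.77, -0.0]
contact_force: [-5.6, 0.6, 12.7]
grip_width: 0.738
grip_force: 47.0
```

Contact. I open a little at a time, then lift away slowly.

carry_out:
  targets: "0 0 0.04 0 0 0 0.78;0 0 0 0 0 0 0.82;0 0 0 0 0 0 0.86;0 0 0 0 0 0 0.86;0 0 0.3 0 0 0 0.86;0 0 0.4 0 0 0 0.86;0 0 0.5 0 0 0 0.86;0 0 0.7 0 0 0 0.86;0 0 1 0 0 0 0.86;0 0 1 0 0 0 0.86"

```text
clock: 18.95
ee_pos: [0.4878, -0.0665, 0.224]
tcp_rot: [0.002, 0.638, 0.77, 0.001]
contact_force: [1.1, 0.0, 0.4]
grip_width: 0.859
grip_force: 0.0
```

carry_out:
  targets: "0 0 1 0 0 0 0.6;0 -0.5 0.6 0 0 0 0.3;0 0 0 0 0 0 0;0 0 0 0 0 0 0;0 0 0 0 0 0 0"

```text
clock: 19.45
ee_pos: [0.4864, -0.0787, 0.2609]
tcp_rot: [0.0, 0.638, 0.77, -0.0]
contact_force: [-0.3, 0.8, -0.1]
grip_width: 0.009
grip_force: 0.0
```

```bash
python3 - <<'E'
from h import *
togo((.5241,-.2468,.20),-79.35)
im=optics.get_image("side")
cv2.imwrite("pics/s3.png",cv2.resize(im[120:250,170:360,::-1],None,fx=4,fy=4,interpolation=cv2.INTER_CUBIC))
E
```

```text
t 19.45 pos [ 0.4864 -0.0787  0.2609] shift [ 1.51 -6.73 -2.44] turn [1.000e-02 0.000e+00 1.125e+01] or [ 0.000e+00 -1.000e-02 -1.125e+01] j6 1.22 F [-0.3  0.8 -0.1] grip 0.009 0.0
```

View pics/s3.png

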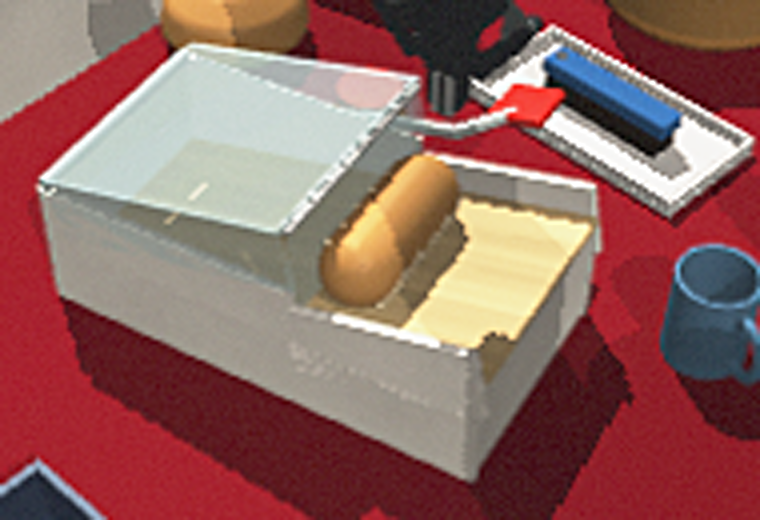

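The loaf rests against the shut hood, lying across the apron, and the brush is in the tray. Next is the paddle.

carry_out:
  targets: "0.22 -0.96 0 0 0 0 0;0.22 -0.96 0 0 0 0 0;0.22 -0.96 0 0 0 0 0;0.22 -0.96 0 0 0 0 0;0.22 -0.96 -0.5 0 0 0 0;0.22 -0.96 -0.8 0 0 0 0;0.22 -0.96 -0.8 0 0 0 0;0 0 -1 0 0 0 0;0 0 -0.8 0 0 0 0;0 0 0 0 0 0 0"

```text
clock: 20.5
ee_pos: [0.5226, -0.2458, 0.16]
tcp_rot: [-0.003, 0.638, 0.77, -0.001]
contact_force: [-0.3, 0.4, 0.1]
grip_width: -0.001
grip_force: 0.0
```

```bash
python3 - <<'E'
from h import *
togo((.525,-.247,.149),10.65)
im=optics.get_image("wrist")
cv2.imwrite("pics/w4.png",cv2.resize(im[:,:,::-1],(800,600),interpolation=cv2.INTER_CUBIC))
E
```

```text
t 20.5 pos [ 0.5226 -0.2458  0.16  ] shift [ 0.09 -0.05 -0.44] turn [-0.01 -0.04 -0.  ] or [ 7.00e-02 -2.00e-02  2.25e+01] j6 0.95 F [-0.3  0.4  0.1] grip -0.001 0.0
```

View pics/w4.png

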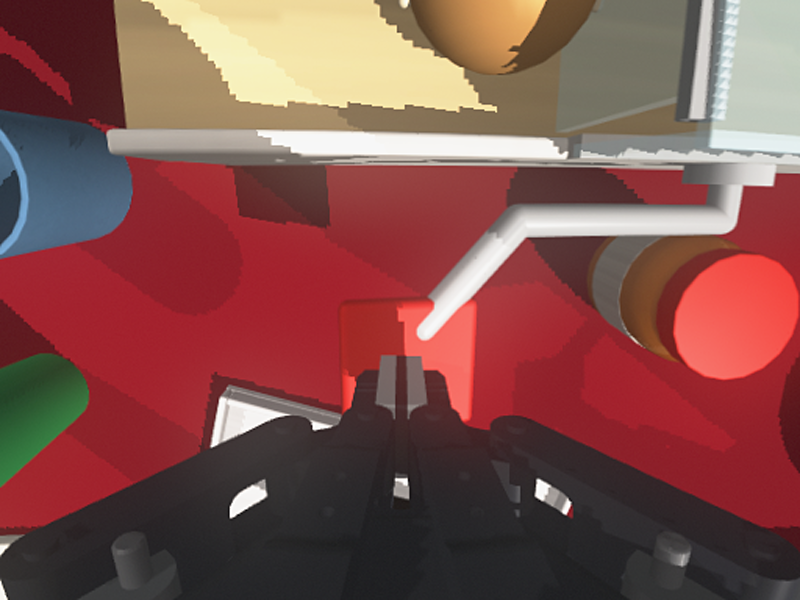

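The shut fingertips at (402,375) are over the paddle, which spans columns 342–477, clear of the rod's end at (425,330). I press.

carry_out:
  targets: "0.06 0 -0.2 0 0 0 0;0.04 0 -0.25 0 0 0 0;0 0 -0.25 0 0 0 0;0 0 -0.25 0 0 0 0;0 0 -0.25 0 0 0 0;0 0 -0.25 0 0 0 0;0 0 -0.25 0 0 0 0;0 0 -0.25 0 0 0 0;0 0 -0.25 0 0 0 0;0 0 -0.15 0 0 0 0"

```text
clock: 21.55
ee_pos: [0.5277, -0.2475, 0.1057]
tcp_rot: [0.001, 0.638, 0.77, -0.001]
contact_force: [-2.8, -0.0, 5.3]
grip_width: 0.004
grip_force: 2.9
```

carry_out:
  targets: "0 0 -0.12 0 0 0 0;0 0 -0.1 0 0 0 0;0 0 -0.08 0 0 0 0;0 0 0 0 0 0 0"

```text
clock: 21.95
ee_pos: [0.5285, -0.2474, 0.0982]
tcp_rot: [0.001, 0.638, 0.77, -0.0]
contact_force: [-0.3, -0.7, 4.8]
grip_width: -0.0
grip_force: 2.5
```

```bash
python3 - <<'E'
from h import *
togo((.525,-.247,.096),10.65)
im=optics.get_image("side")
cv2.imwrite("pics/s5.png",cv2.resize(im[100:250,170:360,::-1],None,fx=4,fy=4,interpolation=cv2.INTER_CUBIC))
E
```

```text
t 21.95 pos [ 0.5285 -0.2474  0.0982] shift [-0.14  0.01 -0.09] turn [ 0.02  0.01 -0.  ] or [-2.00e-02  2.00e-02  2.25e+01] j6 0.95 F [-0.3 -0.7  4.8] grip -0.0 2.5
```

View pics/s5.png

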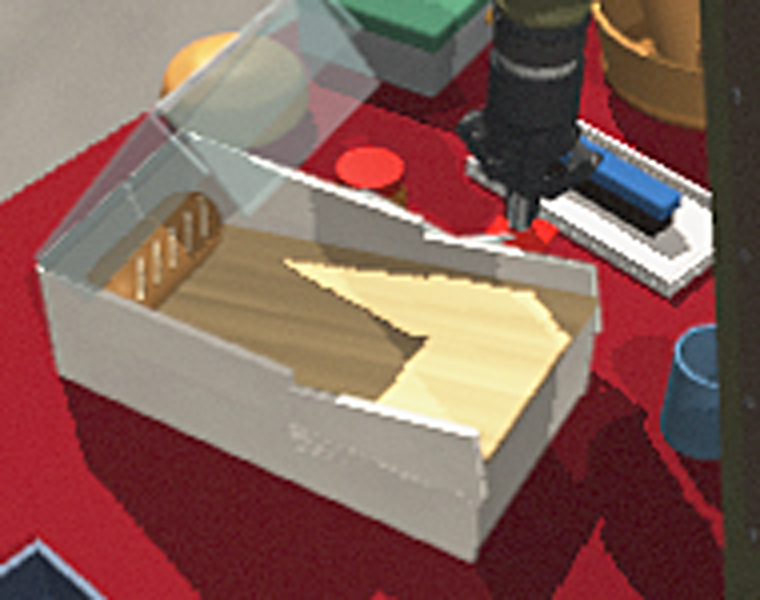

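The hood is well raised, and the loaf has rolled to the rear wall at about (160,250). I hold, then let the lever up slowly.

carry_out:
  targets: "0 0 0 0 0 0 0;0 0 0 0 0 0 0;0 0 0 0 0 0 0;0 0 0 0 0 0 0;0 0 0 0 0 0 0;0 0 0 0 0 0 0;0 0 0 0 0 0 0;0 0 0 0 0 0 0;0 0 0 0 0 0 0;0 0 0 0 0 0 0"

```text
clock: 23.0
ee_pos: [0.5284, -0.2474, 0.0983]
tcp_rot: [0.001, 0.638, 0.77, -0.0]
contact_force: [1.4, -1.7, 5.7]
grip_width: 0.002
grip_force: 2.4
```

carry_out:
  targets: "0 0 0 0 0 0 0;0 0 0 0 0 0 0;0 0 0 0 0 0 0;0 0 0 0 0 0 0;0 0 0 0 0 0 0;0 0 0 0 0 0 0;0 0 0 0 0 0 0;0 0 0 0 0 0 0;0 0 0.04 0 0 0 0;0 0 0.06 0 0 0 0"

```text
clock: 24.0
ee_pos: [0.5281, -0.2474, 0.1007]
tcp_rot: [0.001, 0.638, 0.77, -0.0]
contact_force: [0.6, -0.9, 5.5]
grip_width: -0.001
grip_force: 2.4
```

carry_out:
  targets: "0 0 0.06 0 0 0 0;0 0 0.06 0 0 0 0;0 0 0.06 0 0 0 0;0 0 0.06 0 0 0 0;0 0 0.06 0 0 0 0;0 0 0.06 0 0 0 0;0 0 0.06 0 0 0 0;0 0 0.06 0 0 0 0;0 0 0.06 0 0 0 0;0 0 0.06 0 0 0 0"

```text
clock: 25.0
ee_pos: [0.5272, -0.2475, 0.1154]
tcp_rot: [0.001, 0.638, 0.77, -0.001]
contact_force: [-1.4, -3.5, 5.8]
grip_width: -0.001
grip_force: 2.7
```

carry_out:
  targets: "0 0 0.06 0 0 0 0;0 0 0.06 0 0 0 0;0 0 0.06 0 0 0 0;0 0 0.06 0 0 0 0;0 0 0.06 0 0 0 0;0 0 0.06 0 0 0 0;0 0 0.06 0 0 0 0;0 0 0.06 0 0 0 0;0 0 0.05 0 0 0 0;0 0 0.05 0 0 0 0"

```text
clock: 26.0
ee_pos: [0.5278, -0.2474, 0.1301]
tcp_rot: [0.001, 0.638, 0.77, -0.001]
contact_force: [0.1, -2.5, 5.7]
grip_width: -0.004
grip_force: 2.7
```

carry_out:
  targets: "0 0 0.04 0 0 0 0;0 0 0.04 0 0 0 0;0 0 0.04 0 0 0 0;0 0 0.04 0 0 0 0;0 0 0.03 0 0 0 0;0 0 0.03 0 0 0 0;0 0 0.03 0 0 0 0;0 0 0.03 0 0 0 0;0 0 0.03 0 0 0 0;0 0 0.03 0 0 0 0"

```text
clock: 27.0
ee_pos: [0.5287, -0.2472, 0.1388]
tcp_rot: [0.002, 0.638, 0.77, 0.0]
contact_force: [3.0, -2.5, 4.7]
grip_width: -0.0
grip_force: 2.7
```

carry_out:
  targets: "0 0 0.03 0 0 0 0;0 0 0.03 0 0 0 0;0 0 0.03 0 0 0 0;0 0 0.03 0 0 0 0;0 0 0.03 0 0 0 0;0 0 0.03 0 0 0 0;0 0 0.03 0 0 0 0;0 0 0.03 0 0 0 0;0 0 0.03 0 0 0 0;0 0 0.03 0 0 0 0"

```text
clock: 28.0
ee_pos: [0.5277, -0.2468, 0.1458]
tcp_rot: [0.0, 0.638, 0.77, -0.0]
contact_force: [5.0, 1.2, 4.6]
grip_width: 0.0
grip_force: 2.6
```

carry_out:
  targets: "0 0 0.03 0 0 0 0;0 0 0.03 0 0 0 0;0 0 0.03 0 0 0 0;0 0 0.03 0 0 0 0;0 0 0.03 0 0 0 0;0 0 0.03 0 0 0 0;0 0 0.03 0 0 0 0;0 0 0.03 0 0 0 0;0 0 0.03 0 0 0 0;0 0 0.03 0 0 0 0"

```text
clock: 29.0
ee_pos: [0.5267, -0.247, 0.1527]
tcp_rot: [-0.0, 0.638, 0.77, -0.001]
contact_force: [0.4, -0.2, 0.1]
grip_width: -0.004
grip_force: 0.0
```

carry_out:
  targets: "0 0 0.05 0 0 0 0;0 0 0.05 0 0 0 0;0 0 0.1 0 0 0 0;0 0 0.3 0 0 0 0;0 0 0.6 0 0 0 0;0 0 1 0 0 0 0;0 0 1 0 0 0 0;0 0 0.5 0 0 0 0;0 0 0 0 0 0 0;0 0 0 0 0 0 0"

```text
clock: 30.0
ee_pos: [0.5276, -0.247, 0.2428]
tcp_rot: [0.001, 0.638, 0.77, -0.0]
contact_force: [-0.9, -0.1, -1.4]
grip_width: -0.002
grip_force: 0.0
```

```bash
python3 - <<'E'
from h import *
im=optics.get_image("side")
cv2.imwrite("pics/s6.png",cv2.resize(im[80:330,100:380,::-1],None,fx=2.4,fy=2.4,interpolation=cv2.INTER_CUBIC))
E
```

```text
(no output)
```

View pics/s6.png

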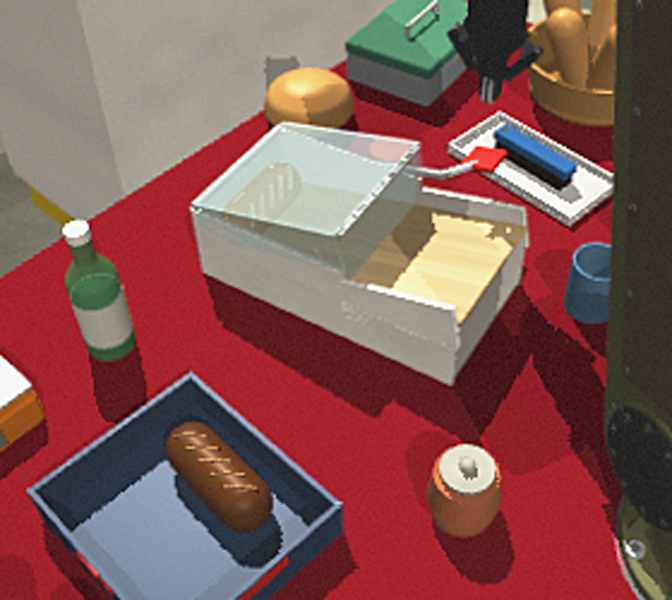

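The hood is shut with the loaf at the rear, about (270,195). The brush is in the tray, the dark loaf is still in the crate, and the gripper is clear.

```bash
python3 -c "
from plant import workorder
print(workorder.close_job())"
```

```text
the job is handed in; nothing more can be done
None
```

The job is done and handed in at about 30 s of robot time: the brush lies flat in the tray, the pale loaf is at the back of the bin under the fully closed hood, the lever was held down about 2 s and let up slowly, and the dark loaf is still in its crate.

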